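# Centre a lens in the off-centre pan of a spring scale

## Task

Pick up the spare lens (the short, wide black barrel) and set it upright in the small round steel pan of the spring scale, centred so that it lies flat on the pan's floor wholly inside the low rim, with no edge riding on the rim, and let go. The pan stands off-centre on its base and fits the lens closely, so feel lightly for the place; the pan is delicate, so never press it far down, knock it or shove its rim hard. Do not disturb the eyepiece or the tub.

Things in the scene. Friction and masses are not known exactly. Their poses are not given: they have to be found in the camera images.
- spare_lens: Short black ribbed barrel standing on its cap in one of three places on the desk; 49 mm diameter, 35 mm tall, 0.08 to 0.17 kg, rigid. Origin: centre of its underside; z up along its axis. 49 mm wide over its lowest 9 mm, tapering to 45 mm at height 24 mm and 41 mm at 34 mm. Its lower edge is nearly sharp.
- scale: Spring scale: grey square base block 100 x 100 mm, fixed, top 30 mm above the desk, a green display on its -x side. Origin: centre of its underside, on the desk; z up. On it a concentric round aluminium collar, 72 mm across, 7 mm thick, and above that the round steel pan, whose centre is 8.5 mm from the block's centre in a direction that is not measured (any; locked): find it by feel or eye.
- pan (a joint): How far the pan is pressed down, m: 0 unloaded, straight down, spring 1.5 N per mm, about 0.001 under the lens's weight, hard stop 0.008; beyond 0.006 (9 N) it is overloaded. It springs back by itself: when a lens held lightly down on the rim slides over the opening, the pan pops up round it and this falls to about 0.
- eyepiece: The eyepiece, a bystander: a narrower black ribbed barrel, 34 mm in diameter, 40 mm tall, standing on the desk. Origin: centre of its underside. Leave it alone.
- cap_jar: The tub, a bystander: round white tub with a screw lid, 63 mm in diameter, 68 mm tall, standing on the desk. Origin: centre of its underside. Leave it alone.
- rim_level (a point): Point on the base block's vertical centre line (not the pan's centre) at the height of the unloaded pan's rim top, 57 mm above the desk. The rim is 4 mm high round a flat floor (53 mm above the desk), inner radius 26.3 mm, outer 30 mm: the lens has about 1.8 mm of play all round.
Not all that is in view belongs to the job. Leave any blue look-alike of the spare_lens alone. There is more than one size of the scale; the job needs the larger.

How it is judged:
By the outcome, as a careful person would: the job done as asked, in the order asked, and still so for the second after the job is handed in, with the robot touching nothing.
It also fails if it takes over 54 s, if anything falls off the work surface, if the arm or the gripper's body presses on something with over 40 N, if the wrist force passes 120 N, or if a joint passes its speed limit or range.

## Robot

A 7-joint arm with a two-finger parallel gripper is mounted at the origin on a cart in front of the work surface, level with it; the furniture and walls round the work are solid. World frame = base frame: x ahead of the robot, y to its left, z up, the work surface at z = 0. Lengths are in m, angles in rad, forces in N, time in s.
With the tool pointing down it reaches from about 0.35 to 0.9 m from the base axis. Payload 19.9 kg.
Tool frame: the origin (TCP) lies between the finger pads; the fingertips stand 25 mm ahead of it and the grasp point (between the pads) lies 6 mm ahead of it (ctrl.tip_extent is the distance from the TCP to the fingertips, in m); y points along the fingers, z is the direction in which the jaws open and shut, and the axes are right-handed (so a half turn about y gives the same grasp; the last joint's range is limited). The gripper opens to 94 mm and grips with 3 to 60 N. Pads are 16 mm wide; open, the fingers measure 119 mm over their backs; the gripper's body (75 mm by 177 mm) begins 78 mm behind the grasp point.
Start: joints at [1.212, 0.417, -0.01, 1.614, 0.005, 1.111, -0.053], TCP at [0.195, -0.594, 0.23] pointing down, gripper open.
Joint ranges: [-2.81, 2.81], [-0.39, 2.02], [-1.27, 1.25], [0.06, 2.57], [-1.19, 4.33], [0.19, 2], [-2.82, 2.82]. Speed limits (rad/s): [1.89, 1.89, 2.39, 2.39, 3.01, 3.01, 3.01].

## Interface

Orientations are given as a 3x3 rotation matrix whose columns are the frame's x, y, z axes.
In Python, from cell import ctrl gives the robot as it stands. The module is installed in compiled form; this text tells all that it offers.
- The arm moves only by the tool play_rows, never from a script. Its argument "motion" is a list of rows, each an object of numbers: "x", "y", "z": the shift along the tool's x, y, z in mm; "wx", "wy", "wz": the turn, a rotation vector about the tool's x, y, z in rad; "grip": the finger opening in mm, from 0 to 94. A call has 1 to 5 rows; each row is the pose to reach, as a shift and turn from the pose measured when the call began, along the tool's axes at that moment; what a row does not reach only later rows make up. A row lasts 1/8 s, in which the tool goes at most 62.5 mm and 10.7 degrees, less where a joint would pass 70% of its speed; a pose out of reach is approached as far as the arm can. A call with a gripper value outside its range is refused whole. The fingers move at their own pace and stop on an object; the grip force is fixed at half the most. Time passes only in rows, so rows that repeat a pose let the fingers close. It gives the time, the measured TCP pose, the force and the opening at its end, in the units of the state.
- ctrl.get_obs(): the state, without advancing time (a new reading comes with each control period).
- ctrl.capture(name): name is "side" or "top" or "wrist"; returns the picture (400x640x3 uint8, blue, green, red); there is no depth.
- ctrl.camera_model(name): a dict with "K" (3x3 intrinsics, pixels), "k1" (the pictures are not rectified: a ray, as slopes to the right and down, at radius r is drawn at 1 + k1 r^2 times it, then the intrinsics apply), "T" (4x4, takes a point from camera to world coordinates); the wrist camera has in their place "hand_eye" (4x4, takes a point from camera to tool coordinates, whose origin is the TCP and whose axes are the tool frame's). Camera axes: x right, y down, z forward; pixel columns grow to the right and rows downward; lengths in m; the calibration is good to about 2 mm. A picture is of the moment at which its call begins: read the wrist's pose just before it. camera_model takes no time and is no camera call.
- ctrl.finish_job(): hands the job in, once; it reports no verdict.
The state is a dict: "time_s": time; "joint_positions": joint angles; "joint_velocities": joint speeds; "joint_torque": joint torques, N m; "eef_pos": TCP position; "tcp_rot": TCP orientation; "ft_force": force on the tool from outside, world axes, zero at the start; "moment": the same for the moment, N m; "finger_gap": opening from 0.0 (shut) to 1.0 (fully open).
Only numpy, scipy, OpenCV 4.12 (cv2) and the standard library are available. Lean on these libraries where they do the work, as an engineer would, in place of code of your own. Each camera call takes 0.05 s, during which the arm holds its last target.

## Working session

There is one attempt and no reset: what is moved stays moved. The work goes in short steps, Python scripts to look and compute and a tool call to move; the robot and the scene stay as the last step left them, time stands still between calls to the robot, and variables do not carry over. Pictures are saved under pics/ and viewed, and the job is handed in when it is done.

Besides the shell and the picture viewer there is one more tool, called after "Emit:" by a JSON object that holds its "fn" and its "kwargs". play_rows: Moves the arm, as the interface text tells. Its arguments: {"type":"object","properties":{"motion":{"type":"array"}},"required":["motion"]}

```bash
mkdir -p pics; cat > h.py <<'E'
import numpy as np, cv2
from cell import ctrl
def cap(cam,name):
    im=ctrl.capture(cam); cv2.imwrite('pics/'+name+'.png',im); return im
def pose():
    o=ctrl.get_obs(); T=np.eye(4); T[:3,:3]=np.array(o['tcp_rot']).reshape(3,3); T[:3,3]=o['eef_pos']; return T
def camT(name,tcp=None):
    m=ctrl.camera_model(name)
    return m, (np.array(m['T']) if 'T' in m else (pose() if tcp is None else tcp)@np.array(m['hand_eye']))
def ray(name,u,v,tcp=None):
    m,T=camT(name,tcp); K=np.array(m['K']); x=(u-K[0,2])/K[0,0]; y=(v-K[1,2])/K[1,1]
    k=m['k1']; rd=np.hypot(x,y); r=rd
    for _ in range(30): r=rd/(1+k*r*r)
    s=r/rd if rd>0 else 1
    d=T[:3,:3]@np.array([x*s,y*s,1]); return T[:3,3],d
def onz(name,u,v,z,tcp=None):
    o,d=ray(name,u,v,tcp); return o+d*(z-o[2])/d[2]
def proj(name,P,tcp=None):
    m,T=camT(name,tcp); K=np.array(m['K']); p=T[:3,:3].T@(np.array(P)-T[:3,3]); x,y=p[0]/p[2],p[1]/p[2]
    s=1+m['k1']*(x*x+y*y); return np.array([K[0,0]*x*s+K[0,2],K[1,1]*y*s+K[1,2]])
def tri(obs):
    A=np.zeros((3,3));b=np.zeros(3)
    for o,d in obs:
        d=d/np.linalg.norm(d);M=np.eye(3)-np.outer(d,d);A+=M;b+=M@o
    return np.linalg.solve(A,b)
E
python3 - <<'E'
from h import *
np.set_printoptions(precision=4,suppress=True)
for n in ['side','top','wrist']:
    cap(n,n+'0'); print(n,ctrl.camera_model(n))
o=ctrl.get_obs(); print(o)
print(ctrl.tip_extent)
E
```

```text
side {'K': array([[467.8123,   0.    , 316.0056],
       [  0.    , 467.8123, 200.7098],
       [  0.    ,   0.    ,   1.    ]]), 'k1': -0.01565333893773912, 'T': array([[-0.9999,  0.0108,  0.0076,  0.6106],
       [-0.0005,  0.5419, -0.8404,  1.2638],
       [-0.0132, -0.8403, -0.5419,  0.8378],
       [ 0.    ,  0.    ,  0.    ,  1.    ]])}
top {'K': array([[447.759 ,   0.    , 323.4502],
       [  0.    , 447.759 , 205.4528],
       [  0.    ,   0.    ,   1.    ]]), 'k1': -0.016784460387540116, 'T': array([[-0.0212, -0.9968,  0.0765,  0.5386],
       [-0.9998,  0.0213,  0.0003,  0.0505],
       [-0.0019, -0.0765, -0.9971,  1.1656],
       [ 0.    ,  0.    ,  0.    ,  1.    ]])}
wrist {'K': array([[351.4601,   0.    , 320.447 ],
       [  0.    , 351.4601, 204.8864],
       [  0.    ,   0.    ,   1.    ]]), 'k1': -0.021163328210115802, 'hand_eye': array([[-0.0005,  0.9704,  0.2415, -0.071 ],
       [ 0.0006, -0.2415,  0.9704, -0.1532],
       [ 1.    ,  0.0006, -0.0004, -0.0004],
       [ 0.    ,  0.    ,  0.    ,  1.    ]])}
{'time_s': 0.15, 'joint_positions': array([ 1.2125,  0.4178, -0.0103,  1.614 ,  0.0047,  1.1107, -0.053 ]), 'joint_velocities': array([ 0.    , -0.0017,  0.0007, -0.0023,  0.0001,  0.0014, -0.0002]), 'joint_torque': array([  0.0009, -85.1536,   0.6394, -42.6141,  -0.0487,   0.0171,
         0.    ]), 'eef_pos': array([ 0.1946, -0.5937,  0.23  ]), 'tcp_rot': array([[-0.9502, -0.0003,  0.3115],
       [-0.3115,  0.0008, -0.9502],
       [ 0.0001, -1.    , -0.0009]]), 'ft_force': array([-0.3686,  0.0616, -0.1836]), 'moment': array([-0.0094,  0.0206,  0.0275]), 'finger_gap': 0.999400944982124}
0.025
```

View pics/top0.png

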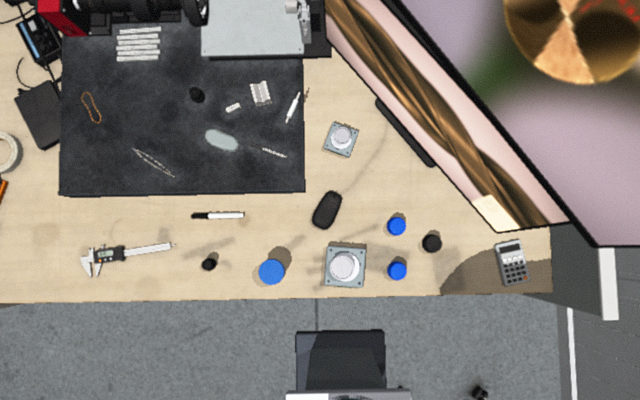

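View pics/side0.png

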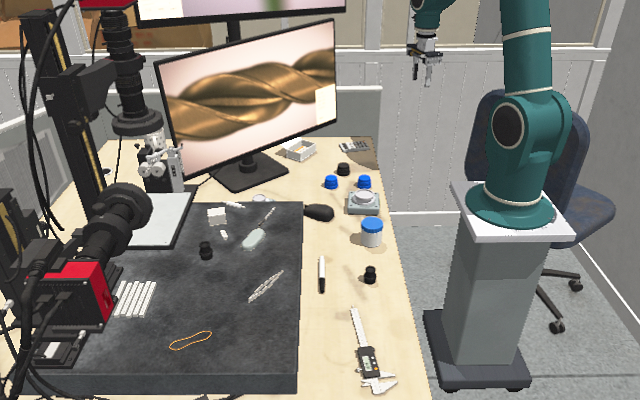

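View pics/wrist0.png

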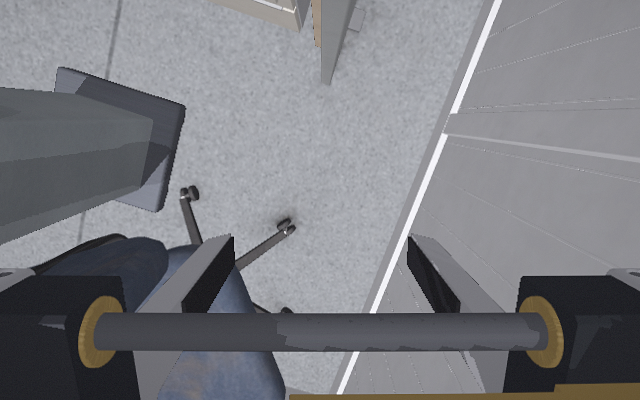

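The top view shows these black or lens-like candidates:
- (431,242): short, wide black barrel.
- (209,264): narrow eyepiece.
- (197,95): small black piece on the granite.
- (397,225) and (397,270): blue look-alikes.
- (271,271): blue-lidded tub.

The scales are at (345,266), the large one, and (341,138), the small one. I choose the lens at (431,242) and check it with crops.

```bash
python3 - <<'E'
import cv2,numpy as np
t=cv2.imread('pics/top0.png');s=cv2.imread('pics/side0.png')
a=cv2.resize(t[205:295,310:460],None,fx=5,fy=5,interpolation=cv2.INTER_CUBIC)
b=cv2.resize(s[150:260,310:410],None,fx=5,fy=5,interpolation=cv2.INTER_CUBIC)
cv2.imwrite('pics/c1.png',a);cv2.imwrite('pics/c2.png',b)
from h import *
np.set_printoptions(precision=4,suppress=True)
def blobs(im,roi,th):
    x0,y0,x1,y1=roi;g=im[y0:y1,x0:x1].max(2);m=(g<th).astype(np.uint8)
    n,l,st,c=cv2.connectedComponentsWithStats(m)
    for i in range(1,n):
        if st[i,4]>60: print(st[i]+np.array([x0,y0,0,0,0]),c[i]+[x0,y0])
blobs(t,(412,225,450,260),65);print()
blobs(s,(330,155,360,180),65)
for n,u,v in [('top',431.5,242),('top',397,225),('top',397,270),('top',271,271),('top',209,264),('top',345,266)]:
    print(n,u,v,onz(n,u,v,.035))
for n,u,v in [('side',343,169)]: print(n,onz(n,u,v,.02))
E
```

```text
[423 234  18  18 259] [431.3127 242.8726]

[337 164  12  12 107] [342.8411 170.5327]
top 431.5 242 [ 0.5273 -0.2193  0.035 ]
top 397 225 [ 0.5719 -0.1338  0.035 ]
top 397 270 [ 0.4593 -0.13    0.035 ]
top 271 271 [0.4635 0.1857 0.035 ]
top 209 264 [0.4841 0.3414 0.035 ]
top 345 266 [0.472 0.    0.035]
side [ 0.525  -0.2132  0.02  ]
```

View pics/c1.png

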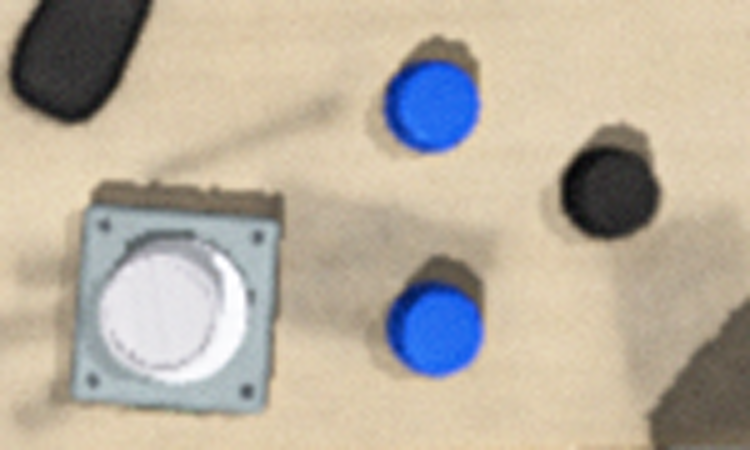

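View pics/c2.png

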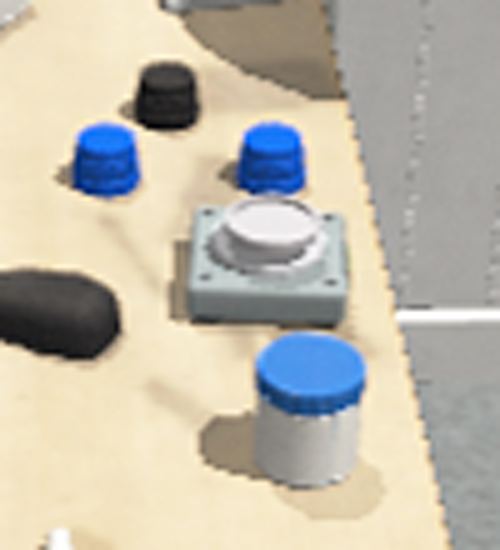

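The crop confirms it: black barrel at top (431,242) and side (343,169). The pan sits offset towards +y on the large scale. Next I check monitor clearance and plan the first move.

```bash
python3 - <<'E'
import cv2,numpy as np
from h import *
np.set_printoptions(precision=4,suppress=True)
t=cv2.imread('pics/top0.png');s=cv2.imread('pics/side0.png')
cv2.imwrite('pics/c3.png',cv2.resize(t[140:280,420:620],None,fx=4,fy=4))
for a,b in [((515,235),(338,105)),((565,226),(338,105)),((552,228),(338,105)),((607,247),(338,18)),((431.5,242.5),(343,165))]:
    P=tri([ray('top',*a),ray('side',*b)]);print(a,P,proj('top',P),proj('side',P))
E
```

```text
(515, 235) [ 0.5398 -0.3583  0.2062] [514.999  235.1021] [337.9401 104.9982]
(565, 226) [ 0.5457 -0.4945  0.1541] [564.8299 231.3651] [334.9299 104.8065]
(552, 228) [ 0.5445 -0.4577  0.1681] [551.8914 232.1676] [335.5992 104.8674]
(607, 247) [ 0.5308 -0.366   0.5072] [606.7585 238.8519] [341.6119  17.9677]
(431.5, 242.5) [ 0.5255 -0.2197  0.0328] [431.4953 242.7235] [342.8434 164.9969]
```

View pics/c3.png

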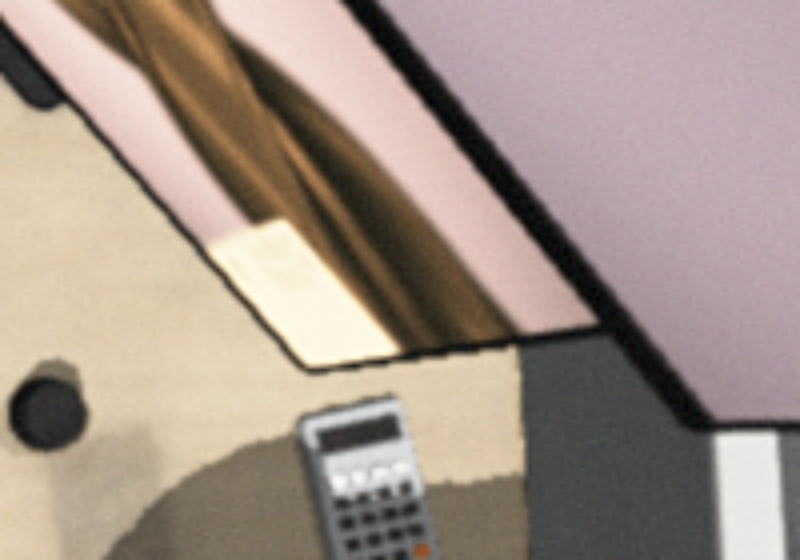

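```bash
cat >> h.py <<'E'
def rel(x,y,z,jaw=None,n=1):
    """numbers (mm, rad) from current measured pose to world x,y,z with tool down and jaw angle (deg)"""
    from scipy.spatial.transform import Rotation as Rn
    T=pose(); d=T[:3,:3].T@(np.array([x,y,z])-T[:3,3])*1000
    cur=np.degrees(np.arctan2(T[1,2],T[0,2])); j=np.radians(cur if jaw is None else jaw)
    zt=np.array([np.cos(j),np.sin(j),0]); yt=np.array([0,0,-1.]); R=np.c_[np.cross(yt,zt),yt,zt]
    w=Rn.from_matrix(T[:3,:3].T@R).as_rotvec()
    print('d',d.round(1),'w',w.round(3),'jaw now',round(cur,1))
def st():
    o=ctrl.get_obs(); T=pose(); print('t',round(o['time_s'],2),'p',(T[:3,3]*1000).round(1),'F',o['ft_force'].round(2),'M',o['moment'].round(3),'gap',round(o['finger_gap']*94,1),'jaw',np.degrees(np.arctan2(T[1,2],T[0,2])).round(1),'ydown',T[:3,1].round(4))
E
python3 -c "
from h import *
rel(.36,-.33,.23,-25)"
```

```text
d [-2.393e+02  1.000e-01 -1.991e+02] w [ 0.001 -0.818 -0.   ] jaw now -71.9
```

Emit:
{"fn": "play_rows", "kwargs": {"motion": [{"x":-40,"z":-40,"wy":-0.16,"grip":94},{"x":-90,"z":-80,"wy":-0.33,"grip":94},{"x":-140,"z":-120,"wy":-0.49,"grip":94},{"x":-190,"z":-160,"wy":-0.65,"grip":94},{"x":-240,"z":-200,"wy":-0.82,"grip":94}]}}

```text
$.motion[0]: bad value
```

```bash
python3 -c "
from h import *
st();rel(.45,-.22,.22,10)"
```

```text
t 0.15 p [ 194.6 -593.7  230. ] F [-0.37  0.06 -0.18] M [-0.009  0.021  0.028] gap 93.9 jaw -71.9 ydown [-3.e-04  8.e-04 -1.e+00]
d [-359.1   10.2 -275.5] w [ 1.000e-03 -1.429e+00 -1.000e-03] jaw now -71.9
```

Emit:
{"fn": "play_rows", "kwargs": {"motion": [{"x":-40,"y":0,"z":-40,"wx":0,"wy":-0.16,"wz":0,"grip":94},{"x":-90,"y":0,"z":-80,"wx":0,"wy":-0.33,"wz":0,"grip":94},{"x":-140,"y":0,"z":-120,"wx":0,"wy":-0.49,"wz":0,"grip":94},{"x":-190,"y":0,"z":-160,"wx":0,"wy":-0.65,"wz":0,"grip":94},{"x":-240,"y":0,"z":-200,"wx":0,"wy":-0.82,"wz":0,"grip":94}]}}

```text
time_s: 0.78
eef_pos: [0.3577, -0.3321, 0.2302]
tcp_rot: [[-0.416, -0.0, 0.91], [-0.91, 0.001, -0.416], [-0.0, -1.0, -0.001]]
ft_force: [1.2, -1.0, -0.3]
finger_gap: 0.999
```

```bash
python3 -c "
from h import *
st();rel(.45,-.22,.22,10)"
```

```text
t 0.78 p [ 357.7 -332.1  230.2] F [ 1.17 -1.05 -0.27] M [-0.005 -0.064  0.026] gap 93.9 jaw -24.6 ydown [-3.e-04  6.e-04 -1.e+00]
d [-140.3   10.2   37.3] w [ 0.    -0.603 -0.001] jaw now -24.6
```

Emit:
{"fn": "play_rows", "kwargs": {"motion": [{"x":-40,"y":0,"z":10,"wx":0,"wy":-0.15,"wz":0,"grip":94},{"x":-80,"y":5,"z":20,"wx":0,"wy":-0.3,"wz":0,"grip":94},{"x":-110,"y":10,"z":30,"wx":0,"wy":-0.45,"wz":0,"grip":94},{"x":-140,"y":10,"z":37,"wx":0,"wy":-0.6,"wz":0,"grip":94},{"x":-140,"y":10,"z":37,"wx":0,"wy":-0.6,"wz":0,"grip":94}]}}

```text
time_s: 1.4
eef_pos: [0.4505, -0.2184, 0.2201]
tcp_rot: [[0.175, -0.0, 0.985], [-0.985, 0.001, 0.175], [-0.001, -1.0, 0.0]]
ft_force: [-0.7, -0.7, -0.6]
finger_gap: 0.999
```

```bash
python3 -c "
from h import *
st();np.save('w1.npy',pose());cap('wrist','w1');st()"
```

```text
t 1.4 p [ 450.5 -218.4  220.1] F [-0.65 -0.67 -0.63] M [-0.036 -0.107  0.029] gap 93.9 jaw 10.1 ydown [-2.0e-04  1.3e-03 -1.0e+00]
t 1.45 p [ 449.7 -219.7  220.1] F [ 0.1  -0.83  0.14] M [-0.043 -0.132 -0.016] gap 93.9 jaw 9.8 ydown [-6.e-04  9.e-04 -1.e+00]
```

View pics/w1.png

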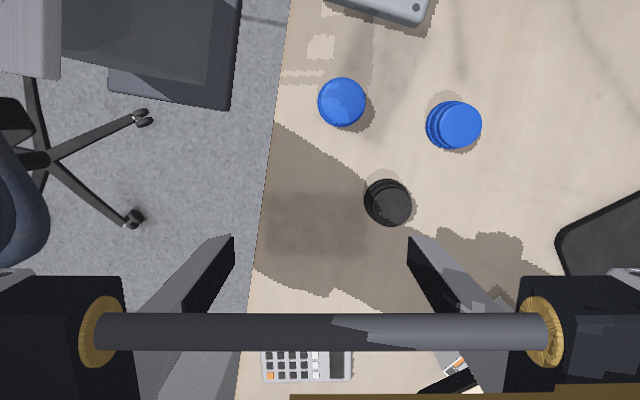

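```bash
python3 -c "
from h import *
T=np.load('w1.npy')
print(onz('wrist',391,207,.035,T),onz('wrist',386,202,.01,T));rel(.526,-.218,.15,10)"
```

```text
[ 0.52341421 -0.22120754  0.035     ] [ 0.52316323 -0.2221172   0.01      ]
d [11.4 70.  75.5] w [ 0.    -0.003 -0.001] jaw now 9.8
```

Emit:
{"fn": "play_rows", "kwargs": {"motion": [{"x":5,"y":30,"z":30,"wx":0,"wy":0,"wz":0,"grip":94},{"x":12,"y":60,"z":65,"wx":0,"wy":0,"wz":0,"grip":94},{"x":13,"y":70,"z":73,"wx":0,"wy":0,"wz":0,"grip":94},{"x":13,"y":70,"z":73,"wx":0,"wy":0,"wz":0,"grip":94}]}}

```text
time_s: 1.95
eef_pos: [0.5231, -0.2203, 0.1496]
tcp_rot: [[0.17, -0.002, 0.985], [-0.985, 0.001, 0.17], [-0.002, -1.0, -0.002]]
ft_force: [0.3, -0.0, 0.3]
finger_gap: 0.998
```

```bash
python3 -c "
from h import *
st();np.save('w2.npy',pose());cap('wrist','w2');st()"
```

```text
t 1.95 p [ 523.1 -220.3  149.6] F [ 0.32 -0.01  0.33] M [-0.035 -0.092 -0.021] gap 93.8 jaw 9.8 ydown [-0.002   0.0014 -1.    ]
t 2.0 p [ 523.1 -220.5  150.4] F [-0.31  0.27  0.74] M [-0.048 -0.081  0.045] gap 93.9 jaw 9.8 ydown [-1.1e-03  7.0e-04 -1.0e+00]
```

View pics/w2.png

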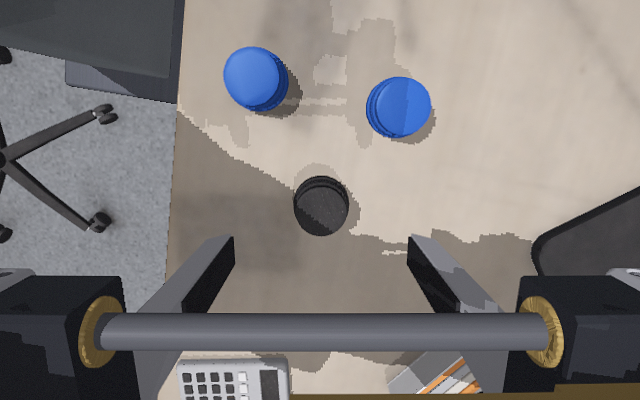

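```bash
python3 - <<'E'
from h import *
a=cv2.imread('pics/w1.png')[165:240,350:430];b=cv2.imread('pics/w2.png')[165:245,280:365]
f=lambda i:cv2.resize(cv2.convertScaleAbs(i,alpha=2.2),(400,400),interpolation=cv2.INTER_NEAREST)
cv2.imwrite('pics/c4.png',np.hstack([f(a),f(b)]))
E
```

```text
(no output)
```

View pics/c4.png

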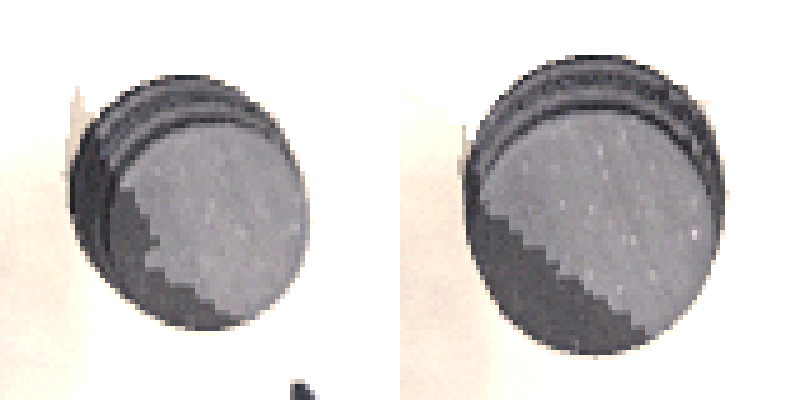

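```bash
python3 - <<'E'
from h import *
A=np.load('w1.npy');B=np.load('w2.npy')
P=tri([ray('wrist',391.2,207.2,A),ray('wrist',321.4,211.6,B)]);print(P)
print(tri([ray('wrist',391.2,207.2,A),ray('wrist',321.4,211.6,B),ray('top',431.5,242.2)]))
print(onz('wrist',391.2,207.2,.035,A),onz('wrist',321.4,211.6,.035,B))
rel(P[0],P[1],.022,10)
E
```

```text
[ 0.52520088 -0.22281291  0.02899035]
[ 0.52610624 -0.22313525  0.02464972]
[ 0.52365566 -0.22137161  0.035     ] [ 0.52495866 -0.22139187  0.035     ]
d [  2.8 128.4   1.8] w [ 0.001 -0.004 -0.001] jaw now 9.8
```

```bash
python3 - <<'E'
from h import *
rel(.5245,-.2215,.0315,10)
E
```

```text
d [  1.3 118.9   1.3] w [ 0.001 -0.004 -0.001] jaw now 9.8
```

Emit:
{"fn": "play_rows", "kwargs": {"motion": [{"x":1.3,"y":45,"z":1.3,"wx":0,"wy":0,"wz":0,"grip":94},{"x":1.3,"y":90,"z":1.3,"wx":0,"wy":0,"wz":0,"grip":94},{"x":1.3,"y":110,"z":1.3,"wx":0,"wy":0,"wz":0,"grip":94},{"x":1.3,"y":118,"z":1.3,"wx":0,"wy":0,"wz":0,"grip":80},{"x":1.3,"y":119,"z":1.3,"wx":0,"wy":0,"wz":0,"grip":65}]}}

```text
time_s: 2.62
eef_pos: [0.5249, -0.2218, 0.0324]
tcp_rot: [[0.169, 0.0, 0.986], [-0.986, 0.0, 0.169], [-0.0, -1.0, 0.0]]
ft_force: [0.8, 0.0, 0.3]
finger_gap: 0.825
```

```bash
python3 - <<'E'
from h import *
st();rel(.5245,-.2215,.0315,10)
E
```

```text
t 2.62 p [ 524.9 -221.8   32.4] F [0.79 0.   0.3 ] M [-0.031 -0.098 -0.013] gap 77.5 jaw 9.8 ydown [ 0.e+00  1.e-04 -1.e+00]
d [-0.4  0.9 -0.3] w [-0.    -0.004 -0.   ] jaw now 9.8
```

Emit:
{"fn": "play_rows", "kwargs": {"motion": [{"x":0,"y":0.9,"z":0,"wx":0,"wy":0,"wz":0,"grip":60},{"x":0,"y":0.9,"z":0,"wx":0,"wy":0,"wz":0,"grip":54},{"x":0,"y":0.9,"z":0,"wx":0,"wy":0,"wz":0,"grip":50},{"x":0,"y":0.9,"z":0,"wx":0,"wy":0,"wz":0,"grip":44},{"x":0,"y":0.9,"z":0,"wx":0,"wy":0,"wz":0,"grip":40}]}}

```text
time_s: 3.25
eef_pos: [0.5249, -0.2219, 0.0317]
tcp_rot: [[0.169, 0.0, 0.986], [-0.986, -0.0, 0.169], [0.0, -1.0, 0.0]]
ft_force: [-1.8, 0.2, 6.5]
finger_gap: 0.485
```

```bash
python3 - <<'E'
from h import *
st()
E
```

```text
t 3.25 p [ 524.9 -221.9   31.7] F [-1.84  0.2   6.53] M [-0.008  0.494 -0.018] gap 45.6 jaw 9.8 ydown [ 0.e+00 -1.e-04 -1.e+00]
```

Emit:
{"fn": "play_rows", "kwargs": {"motion": [{"x":0,"y":0,"z":0,"wx":0,"wy":0,"wz":0,"grip":36},{"x":0,"y":0,"z":0,"wx":0,"wy":0,"wz":0,"grip":36}]}}

```text
time_s: 3.5
eef_pos: [0.5249, -0.2219, 0.0317]
tcp_rot: [[0.169, -0.0, 0.986], [-0.986, -0.0, 0.169], [0.0, -1.0, -0.0]]
ft_force: [-1.3, 0.3, 3.0]
finger_gap: 0.485
```

```bash
python3 - <<'E'
from h import *
st();im=cap('wrist','w3');s=cap('side','s3')
cv2.imwrite('pics/c5.png',np.hstack([cv2.resize(cv2.convertScaleAbs(im[150:330,180:460],alpha=1.8),None,fx=2,fy=2)[:360],cv2.resize(s[130:190,310:380],(240,360)[::1])]))
E
```

```text
t 3.5 p [ 524.9 -221.9   31.7] F [-1.34  0.33  3.02] M [-0.02   0.275 -0.048] gap 45.6 jaw 9.7 ydown [-1.e-04 -1.e-04 -1.e+00]
```

View pics/c5.png

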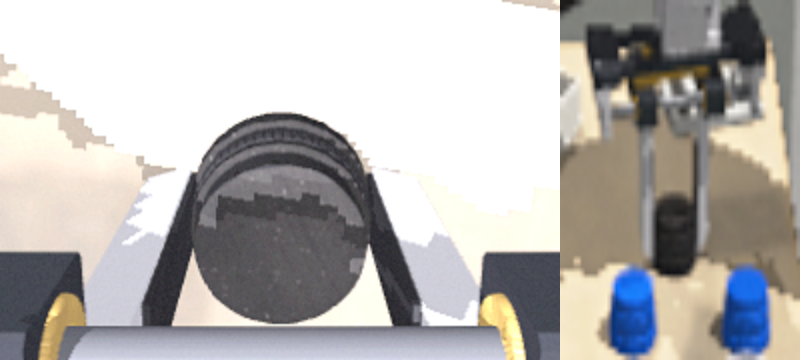

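Emit:
{"fn": "play_rows", "kwargs": {"motion": [{"x":0,"y":-3,"z":0,"wx":0,"wy":0,"wz":0,"grip":36},{"x":0,"y":-15,"z":0,"wx":0,"wy":0,"wz":0,"grip":36},{"x":0,"y":-40,"z":0,"wx":0,"wy":0,"wz":0,"grip":36},{"x":0,"y":-80,"z":0,"wx":0,"wy":0,"wz":0,"grip":36},{"x":0,"y":-110,"z":0,"wx":0,"wy":0,"wz":0,"grip":36}]}}

```text
time_s: 4.22
eef_pos: [0.5252, -0.2219, 0.144]
tcp_rot: [[0.17, 0.001, 0.986], [-0.986, -0.001, 0.17], [0.001, -1.0, 0.001]]
ft_force: [0.4, -1.2, -0.4]
finger_gap: 0.486
```

```bash
python3 - <<'E'
from h import *
st();np.save('w4.npy',pose());im=cap('wrist','w4');s=cap('side','s4');st()
cv2.imwrite('pics/c6.png',np.hstack([cv2.resize(cv2.convertScaleAbs(im[150:330,180:460],alpha=1.8),None,fx=2,fy=2)[:360],cv2.resize(s[110:170,310:360],(240,360)[::1])]))
rel(.472,-.09,.17,10)
E
```

```text
t 4.22 p [ 525.2 -221.9  144. ] F [ 0.38 -1.21 -0.41] M [ 0.006 -0.14  -0.023] gap 45.7 jaw 9.8 ydown [ 1.2e-03 -6.0e-04 -1.0e+00]
t 4.33 p [ 526.4 -222.4  145.5] F [ 0.18 -0.48 -1.39] M [ 0.009 -0.102  0.036] gap 45.6 jaw 9.8 ydown [ 0.0046 -0.0024 -1.    ]
d [-139.6  -25.1  -31.1] w [-0.004 -0.004  0.003] jaw now 9.8
```

View pics/c6.png

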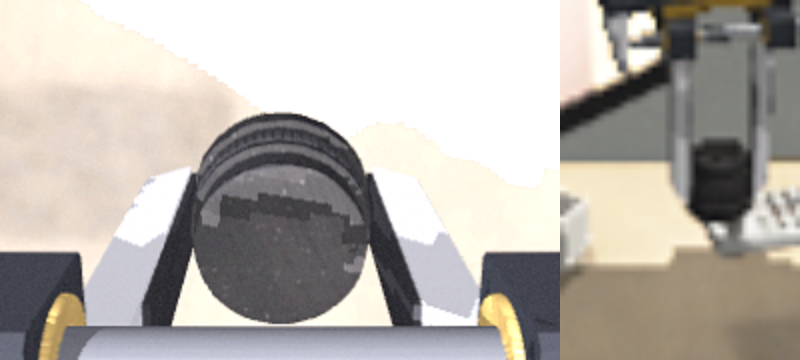

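Emit:
{"fn": "play_rows", "kwargs": {"motion": [{"x":-40,"y":-10,"z":-10,"wx":0,"wy":0,"wz":0,"grip":36},{"x":-90,"y":-25,"z":-20,"wx":0,"wy":0,"wz":0,"grip":36},{"x":-125,"y":-25,"z":-30,"wx":0,"wy":0,"wz":0,"grip":36},{"x":-140,"y":-25,"z":-31,"wx":0,"wy":0,"wz":0,"grip":36},{"x":-140,"y":-25,"z":-31,"wx":0,"wy":0,"wz":0,"grip":36}]}}

```text
time_s: 4.95
eef_pos: [0.4722, -0.0893, 0.17]
tcp_rot: [[0.17, 0.005, 0.985], [-0.985, -0.003, 0.17], [0.003, -1.0, 0.004]]
ft_force: [-0.4, -1.0, -1.2]
finger_gap: 0.482
```

```bash
python3 - <<'E'
from h import *
st();np.save('w5.npy',pose());im=cap('wrist','w5');st()
rel(.472,-.05,.2,10)
E
```

```text
t 4.95 p [472.2 -89.3 170. ] F [-0.44 -0.99 -1.19] M [-0.027 -0.053  0.024] gap 45.3 jaw 9.8 ydown [ 0.0048 -0.0025 -1.    ]
t 5.0 p [472.4 -90.2 169.9] F [-0.7 -0.1 -0.4] M [-0.083 -0.159  0.007] gap 45.6 jaw 9.7 ydown [ 0.0047 -0.0025 -1.    ]
d [-39.5 -30.2   6.5] w [-0.004 -0.004  0.003] jaw now 9.7
```

View pics/w5.png

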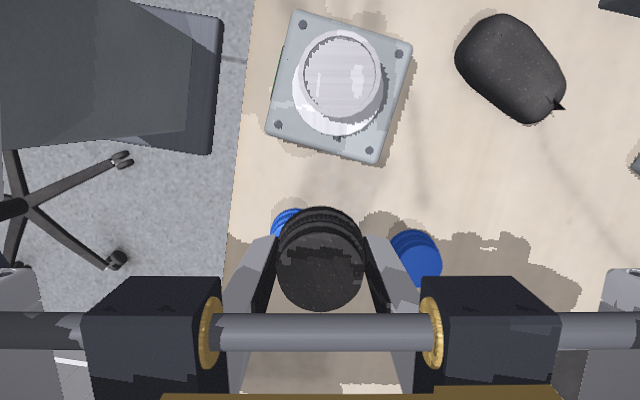

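Emit:
{"fn": "play_rows", "kwargs": {"motion": [{"x":-30,"y":-25,"z":5,"wx":-0.004,"wy":0,"wz":0.003,"grip":36},{"x":-40,"y":-30,"z":6.5,"wx":-0.004,"wy":0,"wz":0.003,"grip":36},{"x":-40,"y":-30,"z":6.5,"wx":-0.004,"wy":0,"wz":0.003,"grip":36}]}}

```text
time_s: 5.38
eef_pos: [0.4721, -0.0501, 0.1995]
tcp_rot: [[0.169, 0.001, 0.986], [-0.986, -0.0, 0.169], [0.0, -1.0, 0.0]]
ft_force: [0.2, -0.8, -1.4]
finger_gap: 0.483
```

```bash
python3 - <<'E'
from h import *
st();np.save('w6.npy',pose());im=cap('wrist','w6');st()
a=cv2.imread('pics/w5.png')
f=lambda i:cv2.resize(i,(400,400),interpolation=cv2.INTER_CUBIC)
cv2.imwrite('pics/c7.png',np.hstack([f(a[20:140,285:405]),f(im[70:190,275:395])]))
E
```

```text
t 5.38 p [472.1 -50.1 199.5] F [ 0.18 -0.78 -1.38] M [-0.049 -0.1   -0.014] gap 45.4 jaw 9.7 ydown [ 5.e-04 -4.e-04 -1.e+00]
t 5.42 p [471.8 -50.6 199.1] F [-0.01  0.05 -0.99] M [ 0.009 -0.146  0.001] gap 45.3 jaw 9.7 ydown [-2.e-04 -4.e-04 -1.e+00]
```

View pics/c7.png

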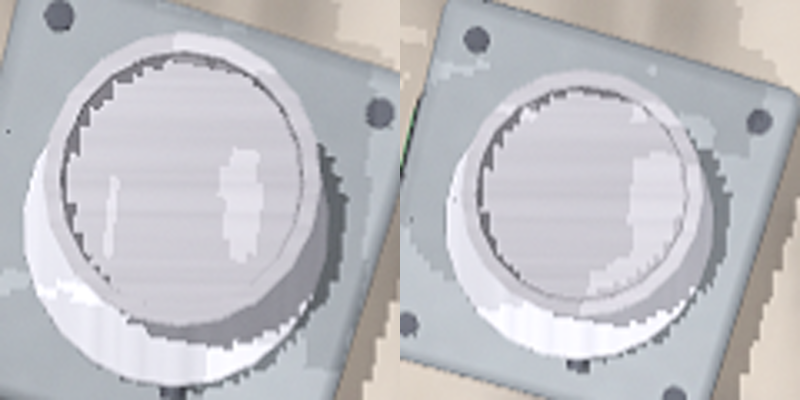

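View pics/w6.png

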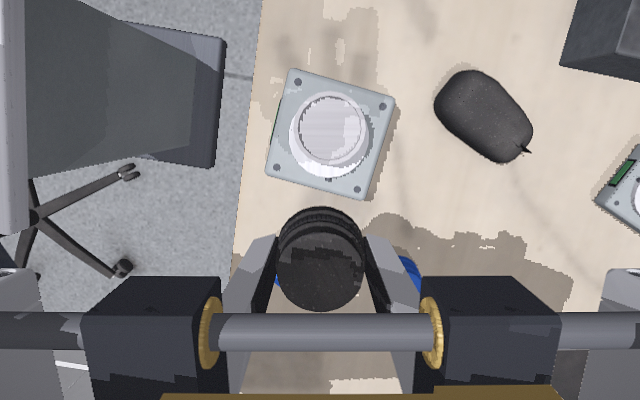

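```bash
python3 - <<'E'
from h import *
np.set_printoptions(precision=4,suppress=True)
A=np.load('w5.npy');B=np.load('w6.npy')
a=(339.75,73.7);b=(330.2,128.05)
print('tri',tri([ray('wrist',*a,A),ray('wrist',*b,B)]))
print(onz('wrist',*a,.057,A),onz('wrist',*b,.057,B))
# rim circle points (crop coords) right crop & left crop
for nm,T,(x0,y0),pts in [('L',A,(285,20),[(45,190),(320,185),(185,33),(182,325),(95,75),(285,85)]),('R',B,(275,70),[(65,190),(303,190),(184,70),(184,317),(105,105),(265,105),(100,275)])]:
    P=np.array([onz('wrist',x0+x*.3,y0+y*.3,.057,T)[:2] for x,y in pts])
    M=np.c_[2*P,np.ones(len(P))];s=np.linalg.lstsq(M,(P**2).sum(1),rcond=None)[0]
    print(nm,s[:2],np.sqrt(s[2]+s[:2]@s[:2]), np.hypot(*(P-s[:2]).T))
# block corners in w6 top z=.03
im=cv2.imread('pics/w6.png')
C=[(291,68),(396,97),(367,201),(265,174)]
P=np.array([onz('wrist',*c,.03,B)[:2] for c in C]);print(P,P.mean(0),[np.hypot(*(P[i]-P[i-1])) for i in range(4)])
im=cv2.imread('pics/w6.png');cv2.imwrite('pics/c8.png',np.hstack([cv2.resize(cv2.convertScaleAbs(im[195:325,265:375],alpha=2.),(440,520)),cv2.resize(im[55:215,250:410],(360,360)) if 0 else np.vstack([cv2.resize(im[55:215,250:410],(360,360)),np.zeros((160,360,3),np.uint8)])]))
E
```

```text
tri [0.4704 0.0126 0.0565]
[0.4702 0.0125 0.057 ] [0.4706 0.0126 0.057 ]
L [0.4705 0.0115] 0.029441565554736097 [0.0297 0.0295 0.03   0.0294 0.0288 0.0292]
R [0.471 0.012] 0.02936032880680253 [0.0296 0.0292 0.0298 0.0299 0.0292 0.0291 0.0287]
[[ 0.4291  0.0563]
 [ 0.5239  0.0482]
 [ 0.5176 -0.0485]
 [ 0.4193 -0.0393]] [0.4725 0.0042] [np.float64(0.09609381653822495), np.float64(0.0951549773760353), np.float64(0.09689920673072776), np.float64(0.09871237676053297)]
```

View pics/c8.png

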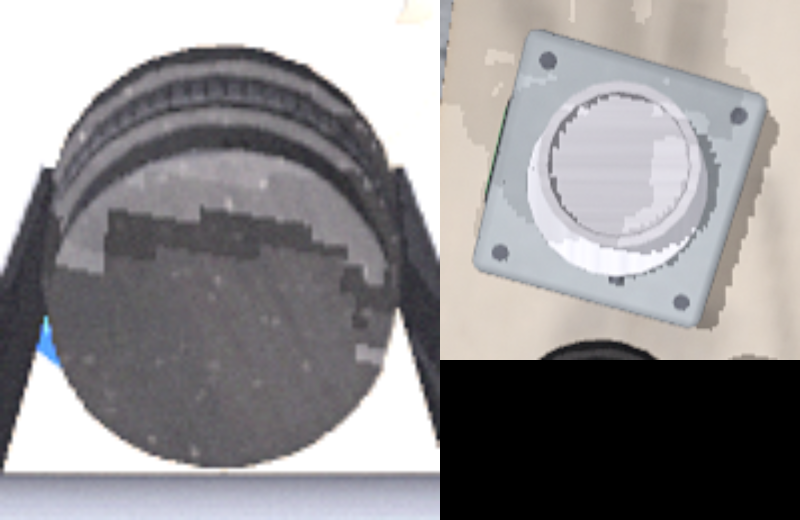

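```bash
python3 - <<'E'
from h import *
np.set_printoptions(precision=4,suppress=True)
I=np.eye(4)
def ony(u,v,y):
    o,d=ray('wrist',u,v,I); return o+d*(y-o[1])/d[1]
print('top c',ony(320.8,272,-.003))
for v in (148,468): print('top edge',ony(320.8,195+v/4,-.003))
for u in (50,397): print('side',ony(265+u/4,195+290/4,-.003))
for y in (.0227,.0317): print('far bottom',ony(320.8,206.25,y), 'expect x=c-0.0245')
E
```

```text
top c [-0.0011 -0.003   0.0012]
top edge [-0.0205 -0.003   0.0012]
top edge [ 0.0196 -0.003   0.0013]
side [-0.0033 -0.003  -0.0187]
side [-0.0033 -0.003   0.0213]
far bottom [-0.026   0.0227  0.0012] expect x=c-0.0245
far bottom [-0.0237  0.0317  0.0013] expect x=c-0.0245
```

```bash
python3 - <<'E'
from h import *
rel(.4698,.0115,.105,9.7)
E
```

```text
d [-61.6  94.1   8.5] w [0. 0. 0.] jaw now 9.7
```

Emit:
{"fn": "play_rows", "kwargs": {"motion": [{"x":-30,"y":30,"z":4,"wx":0,"wy":0,"wz":0,"grip":36},{"x":-58,"y":60,"z":8,"wx":0,"wy":0,"wz":0,"grip":36},{"x":-62,"y":80,"z":8.5,"wx":0,"wy":0,"wz":0,"grip":36},{"x":-62,"y":92,"z":8.5,"wx":0,"wy":0,"wz":0,"grip":36},{"x":-62,"y":94,"z":8.5,"wx":0,"wy":0,"wz":0,"grip":36}]}}

```text
time_s: 6.05
eef_pos: [0.4695, 0.011, 0.1044]
tcp_rot: [[0.167, -0.002, 0.986], [-0.986, -0.0, 0.167], [0.0, -1.0, -0.002]]
ft_force: [0.1, -0.6, 0.5]
finger_gap: 0.488
```

```bash
python3 - <<'E'
from h import *
st();s=cap('side','s7');st();w=cap('wrist','w7');st()
cv2.imwrite('pics/c9.png',np.hstack([cv2.resize(w[190:330,250:390],(400,400)),cv2.resize(s[160:220,335:395],(400,400))]))
rel(.4698,.0115,.090,9.7)
E
```

```text
t 6.05 p [469.5  11.  104.4] F [ 0.09 -0.55  0.45] M [-0.006 -0.084  0.027] gap 45.9 jaw 9.6 ydown [-1.6e-03 -4.0e-04 -1.0e+00]
t 6.1 p [469.7  11.1 104.8] F [-0.13 -0.41 -1.58] M [-0.045 -0.059  0.013] gap 45.7 jaw 9.6 ydown [-9.e-04 -4.e-04 -1.e+00]
t 6.15 p [470.   11.3 105.3] F [ 0.12 -0.17 -0.8 ] M [-0.014 -0.111 -0.013] gap 45.4 jaw 9.6 ydown [-1.e-04 -5.e-04 -1.e+00]
d [-0.3 15.3 -0.1] w [ 0.    -0.001  0.   ] jaw now 9.6
```

View pics/c9.png

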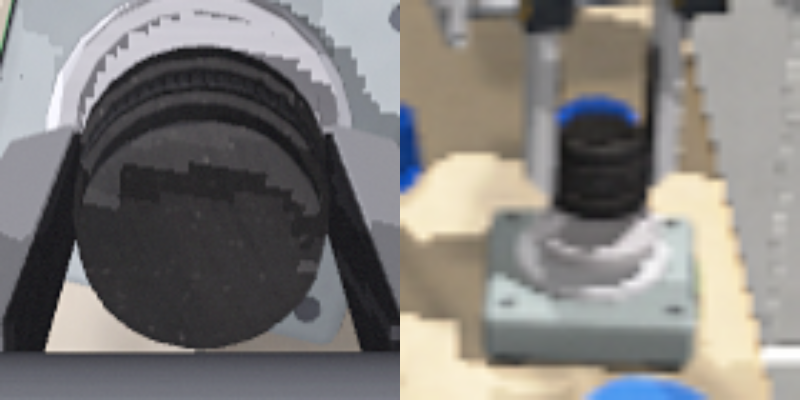

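```bash
python3 - <<'E'
from h import *
w=cv2.imread('pics/w7.png')
T=pose()
print(proj('wrist',[.4705,.0122,.057],T))
# predicted rim circle & overlay for measured pan centre
v=cv2.resize(w[150:330,230:410],(540,540),interpolation=cv2.INTER_CUBIC)
for c,col in [((.4705,.0122),(0,0,255)),((.4690,.0122),(0,200,0))]:
  for t in np.linspace(0,2*np.pi,120):
    p=proj('wrist',[c[0]+.03*np.cos(t),c[1]+.03*np.sin(t),.057],T); cv2.circle(v,tuple(((p-[230,150])*3).astype(int)),1,col,-1)
cv2.imwrite('pics/c10.png',v)
E
```

```text
[319.8373742 236.1937522]
```

View pics/c10.png

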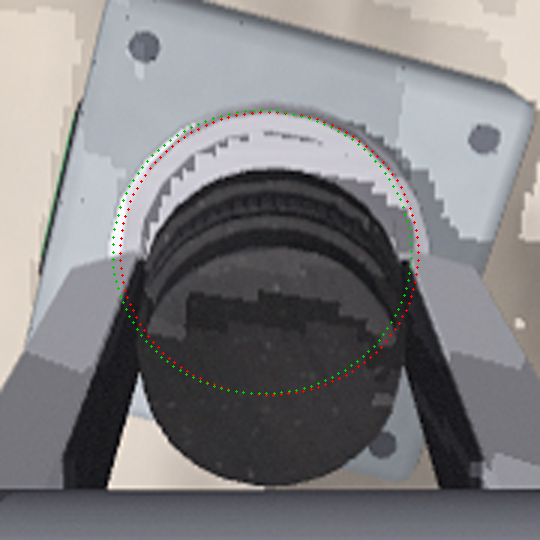

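Emit:
{"fn": "play_rows", "kwargs": {"motion": [{"x":-0.3,"y":8,"z":-0.1,"wx":0,"wy":0,"wz":0,"grip":36},{"x":-0.3,"y":14,"z":-0.1,"wx":0,"wy":0,"wz":0,"grip":36},{"x":-0.3,"y":17,"z":-0.1,"wx":0,"wy":0,"wz":0,"grip":36},{"x":-0.3,"y":18,"z":-0.1,"wx":0,"wy":0,"wz":0,"grip":36},{"x":-0.3,"y":18,"z":-0.1,"wx":0,"wy":0,"wz":0,"grip":36}]}}

```text
time_s: 6.78
eef_pos: [0.4698, 0.0116, 0.0873]
tcp_rot: [[0.168, -0.0, 0.986], [-0.986, -0.0, 0.168], [0.0, -1.0, -0.0]]
ft_force: [-0.2, -0.5, -1.0]
finger_gap: 0.484
```

```bash
python3 - <<'E'
from h import *
st();rel(.4698,.0115,.0867,9.6)
E
```

```text
t 6.78 p [469.8  11.6  87.3] F [-0.2  -0.52 -1.02] M [-0.036 -0.095  0.034] gap 45.5 jaw 9.7 ydown [-1.e-04 -5.e-04 -1.e+00]
d [ 0.1  0.6 -0. ] w [0.    0.001 0.   ] jaw now 9.7
```

Emit:
{"fn": "play_rows", "kwargs": {"motion": [{"x":0,"y":0.8,"z":0,"wx":0,"wy":0,"wz":0,"grip":36},{"x":0,"y":1.5,"z":0,"wx":0,"wy":0,"wz":0,"grip":36},{"x":0,"y":1.5,"z":0,"wx":0,"wy":0,"wz":0,"grip":36}]}}

```text
time_s: 7.15
eef_pos: [0.4698, 0.0115, 0.0858]
tcp_rot: [[0.168, -0.0, 0.986], [-0.986, -0.0, 0.168], [0.0, -1.0, -0.0]]
ft_force: [0.0, -0.1, -0.9]
finger_gap: 0.486
```

```bash
python3 - <<'E'
from h import *
st();s=cap('side','s8');st();w=cap('wrist','w8');st()
cv2.imwrite('pics/c11.png',np.hstack([cv2.resize(w[190:330,250:390],(400,400)),cv2.resize(s[160:220,335:395],(400,400))]))
E
```

```text
t 7.15 p [469.8  11.5  85.8] F [ 0.   -0.09 -0.85] M [-0.018 -0.113  0.003] gap 45.6 jaw 9.7 ydown [-2.e-04 -5.e-04 -1.e+00]
t 7.2 p [469.8  11.6  85.8] F [-0.07  0.2  -1.54] M [-0.018 -0.109  0.038] gap 45.6 jaw 9.7 ydown [-0.e+00 -5.e-04 -1.e+00]
t 7.25 p [469.8  11.6  85.8] F [ 0.    0.32 -1.13] M [-0.068 -0.07   0.009] gap 45.5 jaw 9.7 ydown [-1.e-04 -5.e-04 -1.e+00]
```

View pics/c11.png

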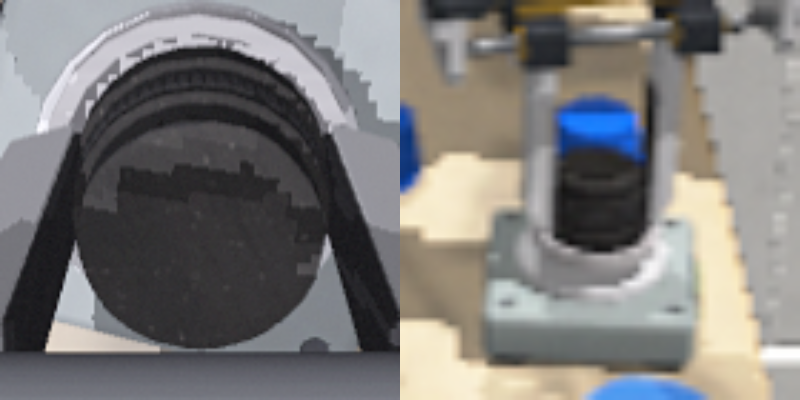

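Emit:
{"fn": "play_rows", "kwargs": {"motion": [{"x":0,"y":1,"z":0,"wx":0,"wy":0,"wz":0,"grip":36},{"x":0,"y":1.5,"z":0,"wx":0,"wy":0,"wz":0,"grip":36},{"x":0,"y":1.5,"z":0,"wx":0,"wy":0,"wz":0,"grip":36}]}}

```text
time_s: 7.62
eef_pos: [0.4698, 0.0115, 0.0843]
tcp_rot: [[0.168, -0.0, 0.986], [-0.986, -0.001, 0.168], [0.0, -1.0, -0.0]]
ft_force: [0.4, 0.6, -0.1]
finger_gap: 0.487
```

Emit:
{"fn": "play_rows", "kwargs": {"motion": [{"x":0,"y":0.5,"z":0,"wx":0,"wy":0,"wz":0,"grip":36},{"x":0,"y":0.5,"z":0,"wx":0,"wy":0,"wz":0,"grip":36}]}}

```text
time_s: 7.88
eef_pos: [0.4698, 0.0115, 0.0838]
tcp_rot: [[0.168, -0.0, 0.986], [-0.986, -0.001, 0.168], [0.0, -1.0, -0.0]]
ft_force: [0.0, -0.2, 0.8]
finger_gap: 0.483
```

Emit:
{"fn": "play_rows", "kwargs": {"motion": [{"x":0,"y":0.7,"z":0,"wx":0,"wy":0,"wz":0,"grip":36},{"x":0,"y":0.7,"z":0,"wx":0,"wy":0,"wz":0,"grip":36}]}}

```text
time_s: 8.12
eef_pos: [0.4699, 0.0116, 0.0831]
tcp_rot: [[0.168, -0.0, 0.986], [-0.986, -0.001, 0.168], [0.0, -1.0, -0.0]]
ft_force: [-0.4, -1.0, 1.5]
finger_gap: 0.482
```

Emit:
{"fn": "play_rows", "kwargs": {"motion": [{"x":0,"y":-0.7,"z":0,"wx":0,"wy":0,"wz":0,"grip":36},{"x":0,"y":-0.7,"z":0,"wx":0,"wy":0,"wz":0,"grip":44},{"x":0,"y":-0.7,"z":0,"wx":0,"wy":0,"wz":0,"grip":48},{"x":0,"y":-0.7,"z":0,"wx":0,"wy":0,"wz":0,"grip":54},{"x":0,"y":-0.7,"z":0,"wx":0,"wy":0,"wz":0,"grip":60}]}}

```text
time_s: 8.75
eef_pos: [0.4699, 0.0116, 0.0838]
tcp_rot: [[0.168, -0.0, 0.986], [-0.986, -0.0, 0.168], [0.0, -1.0, -0.0]]
ft_force: [-0.7, -0.1, -0.3]
finger_gap: 0.629
```

```bash
python3 - <<'E'
from h import *
st();w=cap('wrist','w9')
cv2.imwrite('pics/c12.png',cv2.resize(cv2.convertScaleAbs(w[180:330,230:410],alpha=1.4),(720,600)))
E
```

```text
t 8.75 p [469.9  11.6  83.8] F [-0.7  -0.06 -0.32] M [-0.051 -0.078 -0.015] gap 59.2 jaw 9.7 ydown [-1.e-04 -5.e-04 -1.e+00]
```

View pics/c12.png

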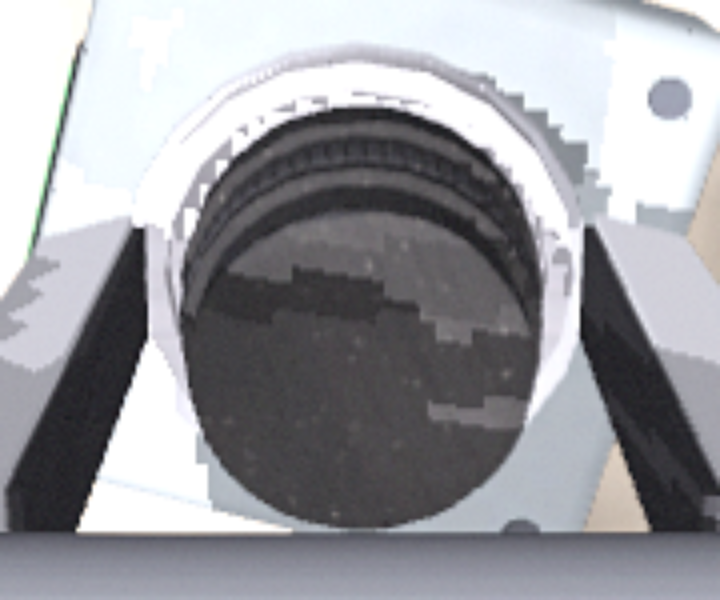

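Released, and the lens looks seated inside the rim. I open the fingers to about 74 mm and rise straight up.

Emit:
{"fn": "play_rows", "kwargs": {"motion": [{"x":0,"y":0,"z":0,"wx":0,"wy":0,"wz":0,"grip":74},{"x":0,"y":-3,"z":0,"wx":0,"wy":0,"wz":0,"grip":76},{"x":0,"y":-20,"z":0,"wx":0,"wy":0,"wz":0,"grip":76},{"x":0,"y":-60,"z":0,"wx":0,"wy":0,"wz":0,"grip":76},{"x":0,"y":-110,"z":0,"wx":0,"wy":0,"wz":0,"grip":76}]}}

```text
time_s: 9.43
eef_pos: [0.4694, 0.0119, 0.1957]
tcp_rot: [[0.168, -0.001, 0.986], [-0.986, 0.0, 0.168], [-0.0, -1.0, -0.001]]
ft_force: [0.3, 0.3, 1.2]
finger_gap: 0.808
```

Emit:
{"fn": "play_rows", "kwargs": {"motion": [{"x":30,"y":0,"z":0,"wx":0,"wy":0,"wz":0,"grip":76},{"x":40,"y":0,"z":0,"wx":0,"wy":0,"wz":0,"grip":76},{"x":40,"y":0,"z":0,"wx":0,"wy":0,"wz":0,"grip":76}]}}

```text
time_s: 9.8
eef_pos: [0.4759, -0.0277, 0.1957]
tcp_rot: [[0.167, -0.001, 0.986], [-0.986, 0.0, 0.167], [-0.0, -1.0, -0.001]]
ft_force: [-0.6, -0.7, 0.2]
finger_gap: 0.81
```

```bash
python3 - <<'E'
from h import *
st();np.save('w10.npy',pose());w=cap('wrist','w10');t=cap('top','t10');s=cap('side','s10')
p=proj('wrist',[.4705,.0122,.06],np.load('w10.npy'));print(p)
x,y=p.astype(int)
f=lambda i:cv2.resize(i,(400,400),interpolation=cv2.INTER_CUBIC)
cv2.imwrite('pics/c13.png',np.hstack([f(cv2.convertScaleAbs(w[max(0,y-60):y+60,x-60:x+60],alpha=1.2)),f(s[165:225,335:395])]))
E
```

```text
t 9.8 p [475.9 -27.7 195.7] F [-0.63 -0.7   0.17] M [ 0.001 -0.073 -0.055] gap 76.1 jaw 9.6 ydown [-1.2e-03  2.0e-04 -1.0e+00]
[320.93887265 155.66703147]
```

View pics/c13.png

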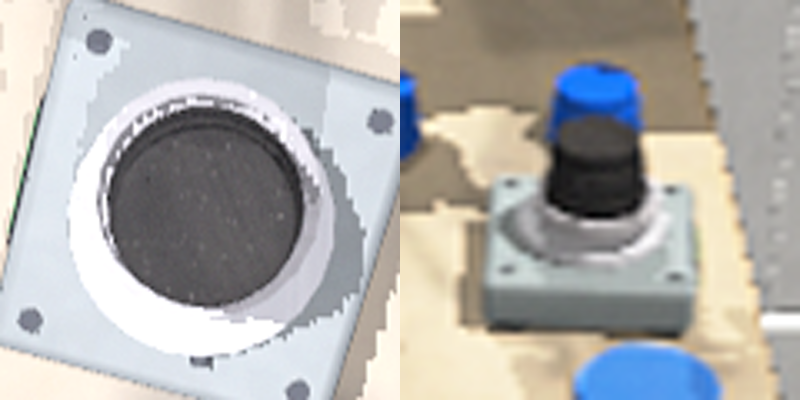

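View pics/t10.png

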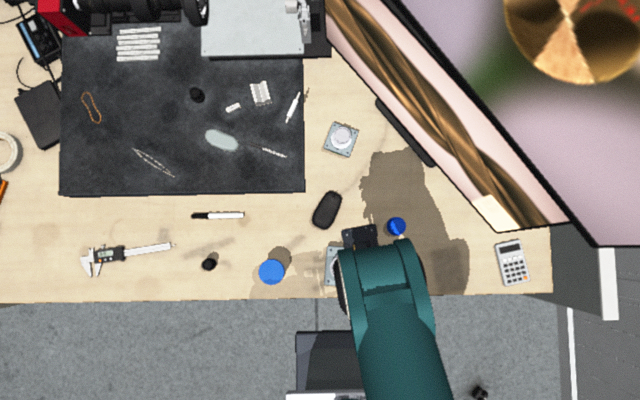

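Emit:
{"fn": "play_rows", "kwargs": {"motion": [{"x":30,"y":0,"z":0,"wx":0,"wy":0,"wz":0,"grip":76},{"x":60,"y":-20,"z":0,"wx":0,"wy":0,"wz":0,"grip":76},{"x":80,"y":-20,"z":0,"wx":0,"wy":0,"wz":0,"grip":76},{"x":80,"y":-20,"z":0,"wx":0,"wy":0,"wz":0,"grip":76}]}}

```text
time_s: 10.45
eef_pos: [0.4893, -0.106, 0.2146]
tcp_rot: [[0.168, -0.002, 0.986], [-0.986, 0.001, 0.168], [-0.001, -1.0, -0.002]]
ft_force: [-0.2, 0.1, -0.2]
finger_gap: 0.809
```

```bash
python3 - <<'E'
from h import *
st();B=pose();w=cap('wrist','w11');A=np.load('w10.npy');np.save('w11.npy',B)
p=proj('wrist',[.4705,.0122,.07],B);x,y=p.astype(int);y0=max(0,y-60);print(x,y0)
f=lambda i:cv2.resize(cv2.convertScaleAbs(i,alpha=1.2),(480,480),interpolation=cv2.INTER_CUBIC)
cv2.imwrite('pics/c14.png',f(w[y0:y0+120,x-60:x+60]))
E
```

```text
t 10.45 p [ 489.3 -106.   214.6] F [-0.2   0.15 -0.17] M [ 0.002 -0.062  0.043] gap 76.1 jaw 9.7 ydown [-2.3e-03  9.0e-04 -1.0e+00]
321 0
```

View pics/c14.png

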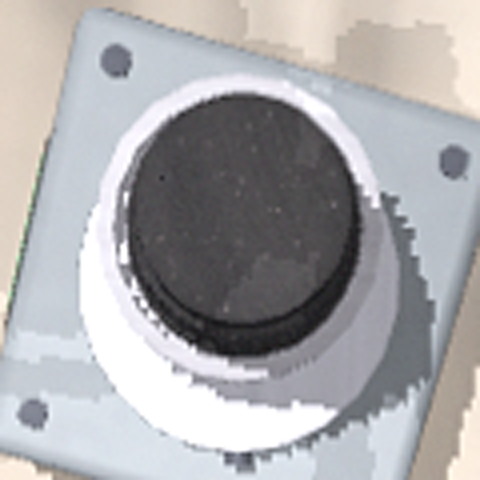

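```bash
python3 - <<'E'
from h import *
A=np.load('w10.npy');B=np.load('w11.npy')
for y in (158.5,159.5,160.5): print(tri([ray('wrist',321.5,y,A),ray('wrist',322,52.1,B)]))
for p in [(130,208),(358,208),(244,92),(244,325)]: print(onz('wrist',261+p[0]/4,p[1]/4,.087,B))
E
```

```text
[0.47102023 0.01215322 0.07944318]
[0.47109196 0.01170213 0.08211607]
[0.47116238 0.01125932 0.0847399 ]
[0.45032064 0.00739798 0.087     ]
[0.49224861 0.01455125 0.087     ]
[0.46790888 0.03063101 0.087     ]
[ 0.47481399 -0.00954012  0.087     ]
```

```bash
python3 -c "
from h import *
st();print(ctrl.finish_job())"
```

```text
t 10.5 p [ 489.1 -104.9  214.6] F [-1.17 -0.67 -0.22] M [ 0.079 -0.094  0.017] gap 75.9 jaw 9.7 ydown [-0.0025  0.0012 -1.    ]
the job is handed in; nothing more can be done
None
```

I gripped the black spare lens and set it upright in the larger scale's pan. I let go, moved the arm clear and handed the job in at about 10.5 s. No verdict was reported.

**Finding the pan:** Two wrist views put its centre at (0.4705, 0.012) m, 8–9 mm from the block's centre, which agrees with the stated 8.5 mm offset. Lowered there, the lens passed the rim height with no force. It first met resistance at floor height, 53 mm, and the pan was pressed about 1.7 mm (about 2.6 N) at most.

**Final views:**
- The lens stands upright inside the rim, with its centre within about 1 mm of the pan's.
- The eyepiece and tub were not approached, and the top view shows them where they stood at the start. The blue look-alikes were never touched on the way; one was hidden behind the arm in that last top view.

**Checks that disagreed:**
- The last measurement put the lens top at 79–85 mm, against 87 mm expected. It is a coarse reading, and on the rim the top would have been at about 91 mm, so I rely on the floor contact.
- The finger opening read 45.6 mm where I had expected 49 mm. That means the pads held the lens on its taper, and it was still held firmly and upright.

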